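# Hitch a coupler onto its bench stand

### The job

Gently lower the socket of the loose trailer coupler over the ball of the blue bench stand, lever still up, so that the socket is fully home on the ball and the drawbar lies level in the saddle. Then press the red latch lever fully down to lock it, and leave the other things on the bench where they are.

Things in the scene. Friction and masses are not known exactly. Their poses are not given: they have to be found in the camera images.
- stand: blue steel bench stand, screwed down. Origin: on its underside, on the bench, on the middle line; x runs from saddle to ball, z up. Base plate 232 x 90 x 12 mm, x=-114 to 118. Saddle block for the drawbar from x=-110 to -35 mm, its floor 42 mm above the bench, between two cheeks 40 mm apart that rise to 54 mm. Beyond it a slot along x carries the steel ball on a 16 mm thick neck
- slot_mid (a point): middle of the ball's slot, on top of the base plate at stand x=75, y=0, z=12 mm; axes as the stand's. The ball (32 mm diameter, centre 60 mm above the bench, a 22 mm wide flat on top at 72 mm) is bolted fast anywhere up to 24 mm from here along the stand's x, at y=0. Where is NOT reported: look or feel. Touches up to 60 N do not shift it
- coupler: loose trailer coupler, 0.4 kg. Origin: on its flat underside, near the balance point; x along the drawbar towards the socket, z up. Drawbar: steel tube 30 mm wide (y), 26 mm high, from x=-110 to +30 mm, good to grip from above at x=-10 to +8 mm. Seated on ball and saddle its underside is level, 42 mm above the bench, its x along the stand's x; the lever end lies in the saddle
- socket (a point): centre of the socket's mouth, in the plane of the underside, 55 mm ahead of the coupler's origin; axes as the coupler's. Round grey housing, 47 mm outside diameter, top 42 mm above the underside; cavity open downwards, 35 mm diameter, 30 mm deep. Seated: the ball's top touches the cavity's roof and the socket is centred on the ball within 1.5 mm
- lever_pad (a point): point on the upper face of the red latch lever, 50 mm from its pivot. Lever 20 mm wide, 65 mm long; pivot on the coupler at x=-30, z=34 mm, axis along y; it points to the coupler's -x, raised 34 degrees when up, parallel to the drawbar when down. It drives a pawl in under the ball; a ball only half way into the socket blocks it
- lever (a joint): latch lever angle in rad: 0 fully up, 0.6 fully down against its stop. Stiff (about 0.22 N m, some 4 to 8 N on its face); stays where it is left. It starts between 0 and 0.1. Pressing straight down on its very end jams (the end swings outward and rubs): press on its upper face, 30 to 40 mm from the pivot, or follow its arc
- red_box: red card box of screws, 67 x 147 x 37 mm, a bystander; origin at the centre of its underside
- folding_rule: yellow folding rule, 23 x 239 x 16 mm, a bystander; origin at the centre of its underside
- tape_roll: blue roll of tape, 63 mm across, 19 mm high, a bystander; origin at the centre of its underside
- pliers_blue: blue-handled pliers, 171 x 53 x 14 mm, a bystander; origin at the centre of their underside

How it is judged:
By the outcome, as a careful person would: the job done as asked, in the order asked, and still so for the second after the job is handed in, with the robot touching nothing.
It also fails if it takes over 64 s, if anything falls off the work surface, if the arm or the gripper's body presses on something with over 40 N, if the wrist force passes 120 N, or if a joint passes its speed limit or range.

### The arm

A 7-joint arm with a two-finger parallel gripper is mounted at the origin on a cart in front of the work surface, level with it; the furniture and walls round the work are solid. World frame = base frame: x ahead of the robot, y to its left, z up, the work surface at z = 0. Lengths are in m, angles in rad, forces in N, time in s.
With the tool pointing down it reaches from about 0.4 to 0.85 m from the base axis. Payload 4.5 kg.
Tool frame: the origin (TCP) lies at the very end of the fingers, on their centre line; the grasp point (between the pads) lies 19 mm behind it (r.grip_point_offset is the distance from the TCP to the grasp point, in m); z points along the fingers, y is the line along which they close (so a half turn about z gives the same grasp; the last joint's range is limited). The gripper opens to 88 mm and grips with 3 to 60 N. Pads are 18 mm wide; open, the fingers measure 123 mm over their backs; the gripper's body (75 mm by 187 mm) begins 45 mm behind the grasp point.
Start: joints at [0.034, 0.689, -0.195, 1.565, 0.157, 0.902, -0.215], TCP at [0.625, 0, 0.239] pointing down, gripper open.
Joint ranges: [-3.01, 3.01], [-0.46, 2.08], [-1.47, 1.51], [0.13, 2.56], [-1, 4.14], [0.04, 2.09], [-2.66, 2.66]. Speed limits (rad/s): [2.57, 2.57, 3.14, 3.14, 3.14, 3.14, 3.14].

### API

Orientations are given as a unit quaternion [x, y, z, w].
In Python, from plant import r gives the robot as it stands.
- The arm moves only by the tool carry_out, never from a script. Its argument "rows" is a list of rows, each a list of 3 entries, a list of its own where there are three numbers: the shift along the tool's x, y, z in cm, then the turn, a rotation vector about the tool's x, y, z in degrees, then the closure, from 0 (fully open) to 1 (shut). A call has 1 to 12 rows; each row is the pose to reach, as a shift and turn from the pose commanded when the call began, along the tool's axes at that moment; what a row does not reach only later rows make up. A row lasts 1/10 s, in which the tool goes at most 50 mm and 8.59 degrees, less where a joint would pass 70% of its speed; a pose out of reach is approached as far as the arm can. A call with a gripper value outside its range is refused whole. The fingers move at their own pace and stop on an object; "newtons" is the grip in N (left out, the last holds). Time passes only in rows, so rows that repeat a pose let the fingers close. It gives the time, the measured TCP pose, the force, the opening and the grip force at its end, in the units of the state.
- r.get_state(): the state, without advancing time (a new reading comes with each control period).
- r.snapshot(name): name is "scene" or "side" or "wrist"; returns a dict with "image" (384x512x3 uint8, red, green, blue), "fx", "fy", "cx", "cy" (pixels), "dist_coeffs" ([k1, k2, p1, p2, k3] as OpenCV has them; the pictures are not rectified), "pose" (4x4, takes a point from camera to world coordinates). Camera axes: x right, y up, looking along -z (the intrinsics and any distortion apply to the point x, -y, -z); pixel columns grow to the right and rows downward; lengths in m; the calibration is good to about 2 mm. A picture is of the moment at which its call begins. There is no depth.
- r.finish_job(): hands the job in; it is judged then, once.
The state is a dict: "clock": time; "q": joint angles; "qd": joint speeds; "joint_torque": joint torques, N m; "tool_pos": TCP position; "eef_rot": TCP orientation; "contact_force": force on the tool from outside, world axes, zero at the start; "moment": the same for the moment, N m; "opening": opening from 0.0 (shut) to 1.0 (fully open); "finger_force": force on a finger pad.
Only numpy, scipy, OpenCV 4.12 (cv2) and the standard library are available. Lean on these libraries where they do the work, as an engineer would, in place of code of your own. Each camera call takes 0.05 s, during which the arm holds its last target. There are 200 camera calls.

## Working session

There is one attempt and no reset: what is moved stays moved. The work goes in short steps, Python scripts to look and compute and a tool call to move; the robot and the scene stay as the last step left them, time stands still between calls to the robot, and variables do not carry over. Pictures are saved under pics/ and viewed, at most 10 in all, crops included, and the job is handed in when it is done.

Besides the shell and the picture viewer there is one more tool, called after "Call:" as name(argument=value, ...), one argument or row to a line, values as JSON. carry_out: Moves the arm, as the interface text tells. Its arguments: {"type":"object","properties":{"rows":{"type":"array"},"newtons":{"type":"number"}},"required":["rows"]}

```bash
mkdir -p pics; cat > h.py <<'E'
import numpy as np, cv2
from plant import r
from scipy.spatial.transform import Rotation as R
def snap(n,f):
    s=r.snapshot(n); im=cv2.cvtColor(s["image"],cv2.COLOR_RGB2BGR); cv2.imwrite(f"pics/{f}.png",im)
    np.savez(f"pics/{f}.npz",**{k:np.array(v) for k,v in s.items()}); return s
def K(s): return np.array([[s["fx"],0,s["cx"]],[0,s["fy"],s["cy"]],[0,0,1.]])
def pix2(s,u,v,z):
    p=cv2.undistortPoints(np.array([[[u,v]]],float),K(s),np.array(s["dist_coeffs"],float)).ravel()
    T=np.array(s["pose"]); d=T[:3,:3]@np.array([p[0],-p[1],-1]); o=T[:3,3]
    return o+d*(z-o[2])/d[2]
def proj(s,P):
    T=np.array(s["pose"]); q=(np.atleast_2d(P)-T[:3,3])@T[:3,:3]; q=q*[1,-1,-1]
    return cv2.projectPoints(q,np.zeros(3),np.zeros(3),K(s),np.array(s["dist_coeffs"],float))[0].reshape(-1,2)
def load(f): return {k:v for k,v in np.load(f"pics/{f}.npz").items()}
def crop(f,x0,y0,x1,y1,k,out):
    im=cv2.imread(f"pics/{f}.png")[y0:y1,x0:x1]; cv2.imwrite(f"pics/{out}.png",cv2.resize(im,None,fx=k,fy=k,interpolation=cv2.INTER_CUBIC))
E
python3 - <<'E'
from h import *
ims=[]
for n in("scene","side","wrist"):
    s=snap(n,n+"0"); T=np.array(s["pose"]); print(n,T[:3,3].round(3),(-T[:3,2]).round(2),s["fx"]); 
print(r.get_state())
E
```

```text
scene [ 0.055 -0.942  0.667] [ 0.47  0.66 -0.59] 409.4325173680928
side [ 0.21  -1.088  0.744] [ 0.29  0.74 -0.61] 489.32000746154586
wrist [0.625 0.084 0.383] [-0.   -0.32 -0.95] 291.71035742046996
{'clock': 0.15, 'q': array([ 0.03381138,  0.68975786, -0.19452642,  1.56606654,  0.15731777,
        0.90250409, -0.21510653]), 'qd': array([-0.00026711, -0.00187698, -0.00206434, -0.00360217, -0.0006489 ,
       -0.00022473,  0.0007836 ]), 'joint_torque': array([-1.46674727e-03, -5.27863634e+01, -1.26819178e+00, -1.53587687e+01,
       -5.24473807e-02,  3.92338901e-03,  1.12435155e-04]), 'tool_pos': array([ 6.24538742e-01, -4.75488504e-05,  2.38125422e-01]), 'eef_rot': array([ 7.07087895e-01,  7.07125347e-01, -5.14860437e-04, -4.32626766e-04]), 'contact_force': array([-0.98837876,  0.50766069,  0.00779793]), 'moment': array([ 0.01186307, -0.0311572 ,  0.00155144]), 'finger_force': 0.0, 'opening': 0.998569164496442}
```

View pics/scene0.png

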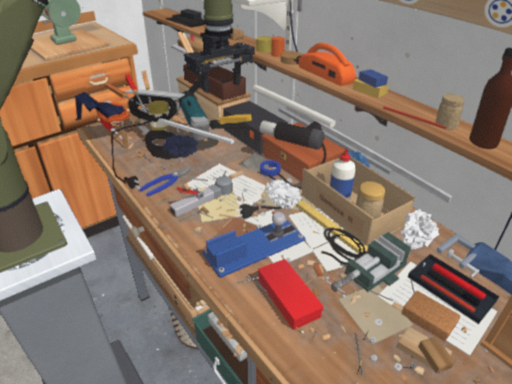

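View pics/wrist0.png

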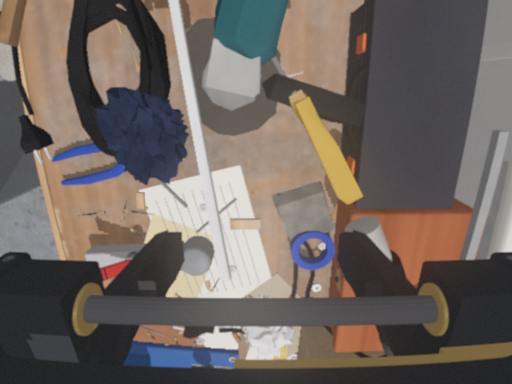

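The scene picture shows the stand around (255,245), its ball near (280,217) and the coupler around (200,197). The wrist picture shows the socket near (197,256) and the lever near (118,270). I'll enlarge both areas next.

```bash
python3 - <<'E'
from h import *
crop("scene0",160,165,320,285,5,"c1")
im=cv2.imread("pics/side0.png"); 
s=load("side0"); print(proj(s,[[.5,.05,.02],[.5,-.15,.05],[.7,0,0]]))
E
```

```text
[[203.92366503 141.87531366]
 [227.21429665 171.03592855]
 [276.6281038  141.03061643]]
```

View pics/c1.png

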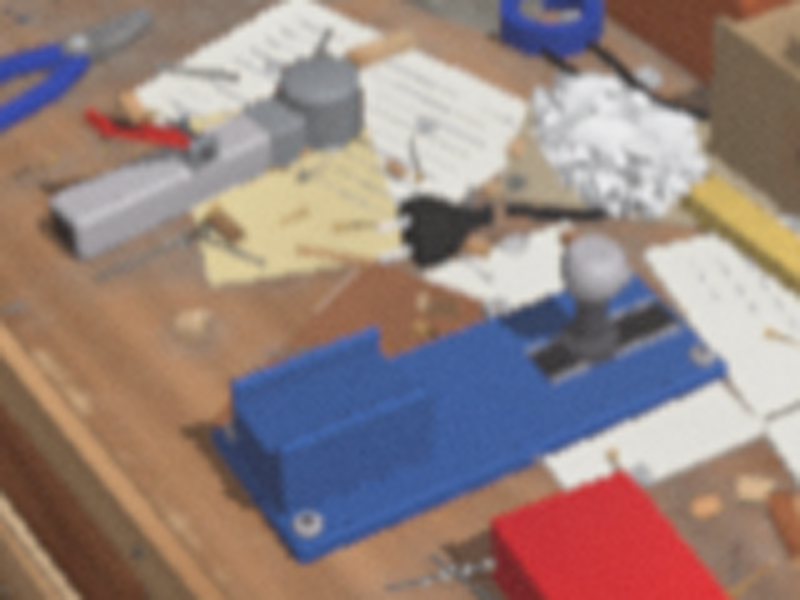

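View pics/side0.png

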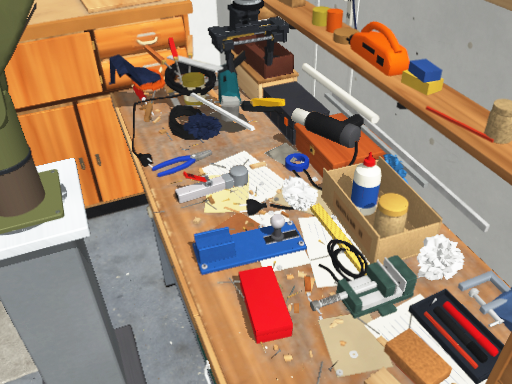

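Enlarged crop: the stand's base corners are at crop (302,560), (725,372) and (215,432), and the ball centre is at (597,265). The coupler's tail top corners are (52,205) and (75,225), and the socket's top centre is (320,78).

```bash
python3 - <<'E'
from h import *
s=load("scene0")
C=lambda u,v,z:pix2(s,160+(u+.5)/5-.5,165+(v+.5)/5-.5,z)
for n,u,v,z in [("near-left corner bot",302,560,0),("left corner top",215,430,.012),("right near corner top",725,366,.012),("right far top",640,275,.012),("cheekNL",285,455,.054),("cheekFL",233,382,.054),("cheekNR",427,390,.054),("cheekFR",378,330,.054),("ball",597,266,.06),("socktop",320,78,.042),("tailtopN",75,225,.026),("tailtopF",52,205,.026),("tailbot",82,255,0),("pivot",203,148,.034)]: print(n,C(u,v,z).round(4))
w=load("wrist0")
for n,u,v,z in [("socktop",196,256,.042),("tailend~",85,260,.026)]: print(n,pix2(w,u,v,z).round(4))
E
```

```text
near-left corner bot [ 0.352  -0.4057 -0.    ]
left corner top [ 0.357  -0.3245  0.012 ]
right near corner top [ 0.5745 -0.4295  0.012 ]
right far top [ 0.5852 -0.3536  0.012 ]
cheekNL [ 0.354  -0.3946  0.054 ]
cheekFL [ 0.3594 -0.3426  0.054 ]
cheekNR [ 0.4256 -0.3969  0.054 ]
cheekFR [ 0.4305 -0.3513  0.054 ]
ball [ 0.5344 -0.3798  0.06  ]
socktop [ 0.5278 -0.1493  0.042 ]
tailtopN [ 0.3679 -0.1671  0.026 ]
tailtopF [ 0.3659 -0.1451  0.026 ]
tailbot [ 0.372  -0.1604  0.    ]
pivot [ 0.449  -0.1579  0.034 ]
socktop [ 0.5378 -0.1253  0.042 ]
tailend~ [ 0.3687 -0.1448  0.026 ]
```

Call:
carry_out(
  rows=[
    [[-5, -8, 0], [0, 0, 0], 0],
    [[-10, -16, 0], [0, 0, 0], 0],
    [[-10, -16, 0], [0, 0, 0], 0],
    [[-10, -16, 0], [0, 0, 0], 0],
    [[-10, -16, 0], [0, 0, 0], 0],
    [[-10, -16, 0], [0, 0, 0], 0],
  ],
)

```text
clock: 0.75
tool_pos: [0.465, -0.1004, 0.239]
eef_rot: [0.708, 0.707, 0.0, 0.0]
contact_force: [0.0, 0.3, 0.3]
opening: 0.998
finger_force: 0.0
```

```bash
python3 - <<'E'
from h import *
s=snap("wrist","w1"); print(s["pose"].round(3))
crop("w1",100,60,420,300,2.5,"c2")
E
```

```text
[[ 1.     0.001  0.     0.465]
 [-0.002  0.948  0.318 -0.017]
 [ 0.    -0.318  0.948  0.384]
 [ 0.     0.     0.     1.   ]]
```

View pics/c2.png

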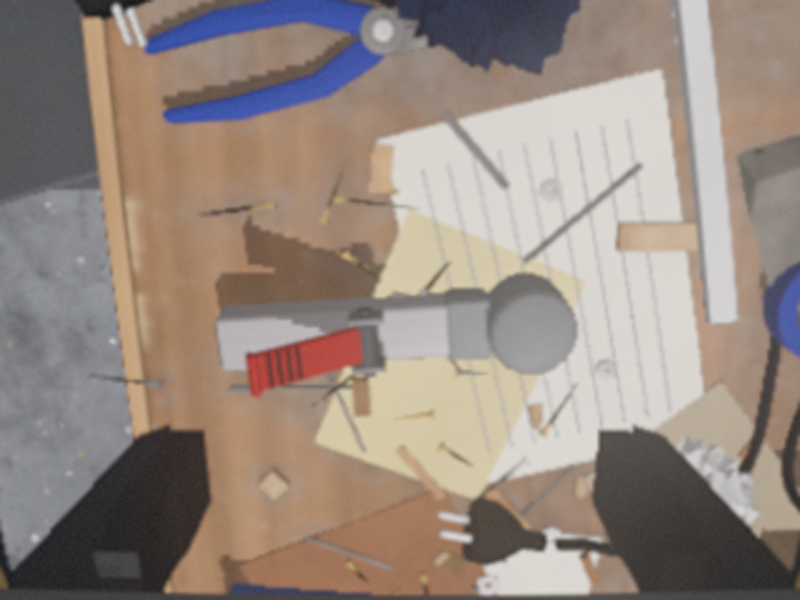

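The wrist view shows the socket top at crop (533,324). The drawbar's top face runs from (220,345) at the tail to (450,333) at the front, and the lever is red at (255–360, 330–385).

```bash
python3 - <<'E'
from h import *
s=load("w1")
C=lambda u,v,z:pix2(s,100+(u+.5)/2.5-.5,60+(v+.5)/2.5-.5,z)
for n,u,v,z in [("socktop",534,326,.042),("sockL",489,326,.042),("sockR",578,326,.042),("tailF",219,319,.026),("tailN",222,370,.026),("frontF",450,305,.026),("frontN",450,359,.026),("leverpivotF",362,328,.036),("leverpivN",365,368,.036),("levendN",250,393,.07),("levendF",248,355,.07)]: print(n,C(u,v,z).round(4))
E
```

```text
socktop [ 0.5311 -0.1323  0.042 ]
sockL [ 0.5087 -0.1323  0.042 ]
sockR [ 0.5531 -0.1323  0.042 ]
tailF [ 0.3707 -0.1336  0.026 ]
tailN [ 0.37   -0.1621  0.026 ]
frontF [ 0.4903 -0.1262  0.026 ]
frontN [ 0.4909 -0.156   0.026 ]
leverpivotF [ 0.4454 -0.1352  0.036 ]
leverpivN [ 0.4466 -0.157   0.036 ]
levendN [ 0.394  -0.1559  0.07  ]
levendF [ 0.3944 -0.1368  0.07  ]
```

Call:
carry_out(
  rows=[
    [[-5, 0, 0], [0, 0, 0], 0],
    [[-10, 0, 0], [0, 0, 0], 0],
    [[-15, 0, 0], [0, 0, 0], 0],
    [[-20, 0, 0], [0, 0, 0], 0],
    [[-23, 0, 0], [0, 0, 0], 0],
    [[-23, 0, 0], [0, 0, 0], 0],
    [[-23, 0, 0], [0, 0, 0], 0],
    [[-23, 0, 0], [0, 0, 0], 0],
  ],
)

```text
clock: 1.6
tool_pos: [0.4665, -0.3277, 0.2385]
eef_rot: [0.706, 0.708, 0.001, -0.0]
contact_force: [0.8, -0.3, -0.1]
opening: 0.999
finger_force: 0.0
```

```bash
python3 - <<'E'
from h import *
s=snap("wrist","w2"); print(s["pose"].round(3))
crop("w2",100,60,420,300,2.5,"c3")
E
```

```text
[[ 1.    -0.003 -0.001  0.466]
 [ 0.003  0.949  0.316 -0.244]
 [ 0.    -0.316  0.949  0.384]
 [ 0.     0.     0.     1.   ]]
```

View pics/c3.png

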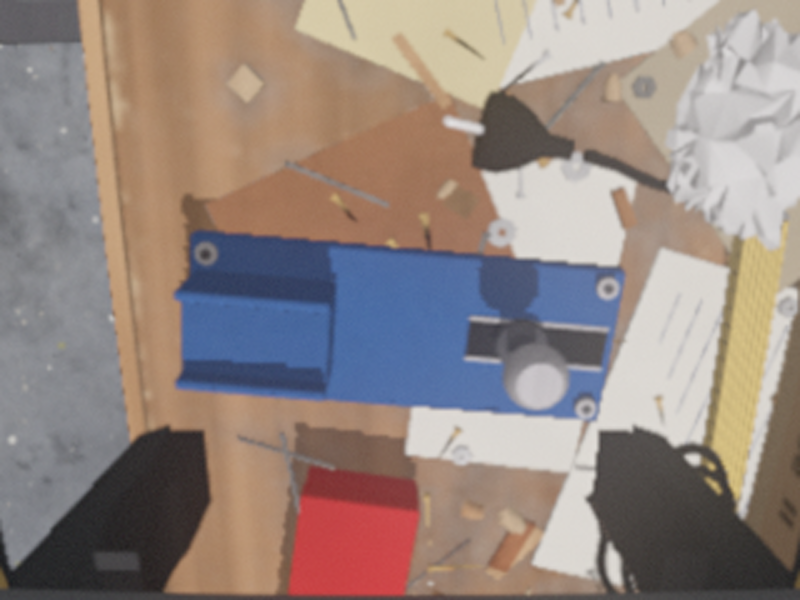

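The wrist view shows the stand's base corners at crop (192,230), (622,268) and (610,420). The slot spans (465–610, 317–370), the ball outline is centred at (536,378), and the flat on top is at (541,384).

```bash
python3 - <<'E'
from h import *
s=load("w2")
C=lambda u,v,z:pix2(s,100+(u+.5)/2.5-.5,60+(v+.5)/2.5-.5,z)
for n,u,v,z in [("FL",192,230,.012),("FR",622,268,.012),("NR",610,420,.012),("slotA",470,317,.012),("slotB",610,329,.012),("slotC",605,370,.012),("slotD",465,358,.012),("ball",536,378.5,.06),("flat",541,384,.072),("cheekFL",180,297,.054),("cheekNL",180,386,.054),("cheekFR",333,302,.054),("cheekNR",327,394,.054)]: print(n,C(u,v,z).round(4))
E
```

```text
FL [ 0.3582 -0.3169  0.012 ]
FR [ 0.5832 -0.3364  0.012 ]
NR [ 0.5853 -0.4248  0.012 ]
slotA [ 0.5037 -0.3638  0.012 ]
slotB [ 0.58   -0.3704  0.012 ]
slotC [ 0.5795 -0.3943  0.012 ]
slotD [ 0.5018 -0.3874  0.012 ]
ball [ 0.5317 -0.3794  0.06  ]
flat [ 0.5318 -0.3771  0.072 ]
cheekFL [ 0.3619 -0.3408  0.054 ]
cheekNL [ 0.3576 -0.3866  0.054 ]
cheekFR [ 0.4346 -0.3431  0.054 ]
cheekNR [ 0.4303 -0.3904  0.054 ]
```

Call:
carry_out(
  rows=[
    [[5, 0.3, 0], [0, 0, 8], 0],
    [[10, 0.7, 0], [0, 0, 16], 0],
    [[15, 1, 0], [0, 0, 24], 0],
    [[18.6, 1.35, 0], [0, 0, 32], 0],
    [[18.6, 1.35, 0], [0, 0, 40], 0],
    [[18.6, 1.35, 0], [0, 0, 48], 0],
    [[18.6, 1.35, 0], [0, 0, 56], 0],
    [[18.6, 1.35, 0], [0, 0, 64], 0],
    [[18.6, 1.35, 0], [0, 0, 72], 0],
    [[18.6, 1.35, 0], [0, 0, 80], 0],
    [[18.6, 1.35, 0], [0, 0, 86.9], 0],
    [[18.6, 1.35, 0], [0, 0, 86.9], 0],
  ],
)

```text
clock: 2.85
tool_pos: [0.4787, -0.1422, 0.2388]
eef_rot: [1.0, 0.028, 0.0, -0.0]
contact_force: [0.6, 0.1, -0.7]
opening: 1.004
finger_force: 0.0
```

```bash
python3 - <<'E'
from h import *
st=r.get_state(); print(st["tool_pos"],R.from_quat(st["eef_rot"]).as_matrix().round(3),st["q"].round(2))
s=snap("wrist","w3"); o=np.array([.480,-.142]);c,n=np.cos(.055),np.sin(.055)
f=lambda x,y,z:[o[0]+c*x-n*y,o[1]+n*x+c*y,z]
im=cv2.resize(cv2.imread("pics/w3.png"),None,fx=1.5,fy=1.5)
P=[f(-110,0,0)]
pts=[f(-.11,.015,.026),f(-.11,-.015,.026),f(.03,.015,.026),f(.03,-.015,.026)]+[f(.055+.0235*np.cos(t),.0235*np.sin(t),z) for t in np.arange(0,6.2,.5) for z in (0,.03)]
for p in proj(s,pts): cv2.circle(im,tuple(int(v) for v in p*1.5),2,(0,255,0),-1)
cv2.imwrite("pics/c4.png",im)
E
```

```text
[ 0.47874415 -0.14215628  0.23883453] [[ 0.998  0.057  0.   ]
 [ 0.057 -0.998  0.   ]
 [ 0.    -0.    -1.   ]] [ 0.05  0.54  0.24  1.95 -0.19  0.67 -1.11]
```

View pics/c4.png

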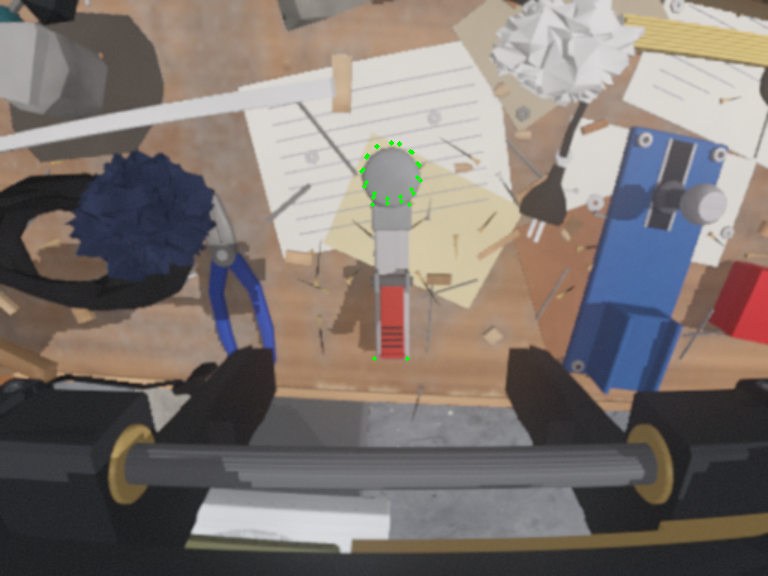

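The projected model lies right on the coupler, with the tail corners and socket rim matching to within a few pixels. I'll lower onto the drawbar and grip it.

Call:
carry_out(
  rows=[
    [[0.1, 0, 5], [0, 0, 0], 0.2],
    [[0.1, 0, 10], [0, 0, 0], 0.3],
    [[0.1, 0, 15], [0, 0, 0], 0.3],
    [[0.1, 0, 19], [0, 0, 0], 0.3],
    [[0.1, 0, 21.5], [0, 0, 0], 0.3],
    [[0.1, 0, 22.7], [0, 0, 0], 0.3],
    [[0.1, 0, 23.3], [0, 0, 0], 0.3],
    [[0.1, 0, 23.3], [0, 0, 0], 0.3],
    [[0.1, 0, 23.3], [0, 0, 0], 0.3],
  ],
)

```text
clock: 3.8
tool_pos: [0.4804, -0.144, 0.0069]
eef_rot: [1.0, 0.027, 0.001, 0.0]
contact_force: [0.4, -0.7, -0.2]
opening: 0.7
finger_force: 0.0
```

Call:
carry_out(
  rows=[
    [[0, 0, 0], [0, 0, 0], 0.6],
    [[0, 0, 0], [0, 0, 0], 0.7],
    [[0, 0, 0], [0, 0, 0], 0.8],
    [[0, 0, 0], [0, 0, 0], 0.9],
    [[0, 0, 0], [0, 0, 0], 0.9],
    [[0, 0, 0], [0, 0, 0], 0.9],
    [[0, 0, 0], [0, 0, 0], 0.9],
    [[0, 0, 0], [0, 0, 0], 0.9],
  ],
  newtons=35,
)

```text
clock: 4.6
tool_pos: [0.4797, -0.1435, 0.006]
eef_rot: [1.0, 0.027, 0.0, -0.0]
contact_force: [-0.4, 2.6, 5.5]
opening: 0.337
finger_force: 35.0
```

Call:
carry_out(
  rows=[
    [[0, 0, -1], [0, 0, 0], 0.9],
    [[0, 0, -3], [0, 0, 0], 0.9],
    [[0, 0, -6], [0, 0, 0], 0.9],
    [[0, 0, -9], [0, 0, 0], 0.9],
    [[0, 0, -12], [0, 0, 0], 0.9],
    [[0, 0, -13], [0, 0, 0], 0.9],
    [[0, 0, -13], [0, 0, 0], 0.9],
    [[0, 0, -13], [0, 0, 0], 0.9],
  ],
)

```text
clock: 5.4
tool_pos: [0.4788, -0.1437, 0.1348]
eef_rot: [1.0, 0.027, -0.001, -0.0]
contact_force: [-0.1, -0.6, -4.1]
opening: 0.336
finger_force: 35.0
```

```bash
python3 - <<'E'
from h import *
st=r.get_state(); print(st["tool_pos"],st["opening"],st["contact_force"])
p=st["tool_pos"];M=R.from_quat(st["eef_rot"]).as_matrix()
# coupler frame in tool: x=toolx, y=-tooly, z=-toolz, origin at TCP +6mm along tool z
s=snap("wrist","w4")
im=cv2.resize(cv2.imread("pics/w4.png"),None,fx=1.5,fy=1.5)
f=lambda x,y,z:p+M@np.array([x,-y,.006-z])
pts=[f(.03,.015,.026),f(.03,-.015,.026)]+[f(.055+.0235*np.cos(t),.0235*np.sin(t),z) for t in np.arange(0,6.2,.25) for z in (0,.034)]
for q in proj(s,pts): cv2.circle(im,tuple(int(v) for v in q*1.5),1,(0,255,0),-1)
cv2.imwrite("pics/c5.png",im[0:480])
E
```

```text
[ 0.47879489 -0.14365733  0.13480029] 0.3358859943176791 [-0.10180928 -0.62560377 -4.08256623]
```

View pics/c5.png

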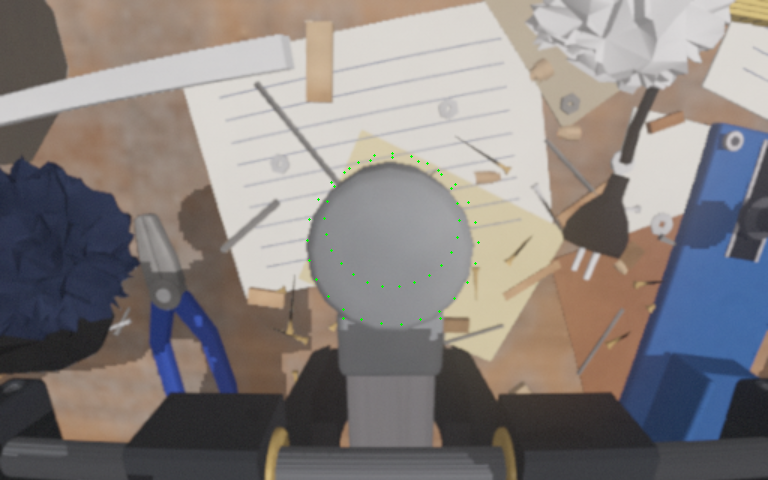

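The held socket's outline is centred near (390,245), about 1.5–2 mm behind the nominal position and straight. So I'll take the socket as 53 mm ahead of the TCP. Next I'll move it above the ball.

Call:
carry_out(
  rows=[
    [[-0.1, 2, 0], [0, 0, 1], 0.9],
    [[-0.3, 5, 0], [0, 0, 2], 0.9],
    [[-0.5, 8.5, 0], [0, 0, 3], 0.9],
    [[-0.7, 12, 0], [0, 0, 4], 0.9],
    [[-0.9, 15.5, 0], [0, 0, 5], 0.9],
    [[-1.0, 18.5, 0], [0, 0, 6], 0.9],
    [[-1.1, 21, 0], [0, 0, 7], 0.9],
    [[-1.2, 22.4, 0], [0, 0, 8], 0.9],
    [[-1.2, 22.9, 0], [0, 0, 8.1], 0.9],
    [[-1.2, 22.9, 0], [0, 0, 8.1], 0.9],
    [[-1.2, 22.9, 0], [0, 0, 8.1], 0.9],
    [[-1.2, 22.9, 0], [0, 0, 8.1], 0.9],
  ],
)

```text
clock: 6.65
tool_pos: [0.4803, -0.3712, 0.1355]
eef_rot: [0.999, -0.042, -0.0, -0.001]
contact_force: [0.3, -0.0, -4.0]
opening: 0.336
finger_force: 35.0
```

```bash
cat > st.py <<'E'
from h import *
L=[]
for i in range(3):
    s=r.snapshot("side"); L.append(r.get_state())
m=lambda k:np.mean([l[k] for l in L],0)
M=R.from_quat(L[-1]["eef_rot"]).as_matrix(); p=m("tool_pos")
print("tcp",p.round(4),"yaw",np.arctan2(M[1,0],M[0,0]).round(4),"z",M[:,2].round(3),"F",m("contact_force").round(2),"M",m("moment").round(2),"op",L[-1]["opening"])
so=p+M@[.053,0,.006]; d=np.array([.532,-.378,.042])-so
print("socket",so.round(4),"tool shift to seat",(M.T@d*100).round(2))
E
python3 st.py
```

```text
tcp [ 0.4803 -0.3719  0.1357] yaw -0.086 z [ 0.     0.001 -1.   ] F [-0.21 -0.21 -4.41] M [ 0.1   0.11 -0.01] op 0.3367585297912882
socket [ 0.5331 -0.3765  0.1297] tool shift to seat [-0.1   0.16  8.77]
```

Call:
carry_out(
  rows=[
    [[-0.1, 0.15, 2], [0, 0, 0], 0.9],
    [[-0.1, 0.15, 4], [0, 0, 0], 0.9],
    [[-0.1, 0.15, 5], [0, 0, 0], 0.9],
    [[-0.1, 0.15, 5.5], [0, 0, 0], 0.9],
    [[-0.1, 0.15, 6], [0, 0, 0], 0.9],
    [[-0.1, 0.15, 6.3], [0, 0, 0], 0.9],
    [[-0.1, 0.15, 6.3], [0, 0, 0], 0.9],
    [[-0.1, 0.15, 6.3], [0, 0, 0], 0.9],
  ],
)

```text
clock: 7.6
tool_pos: [0.4791, -0.3749, 0.0731]
eef_rot: [0.999, -0.044, 0.0, 0.0]
contact_force: [0.1, -0.3, -4.2]
opening: 0.334
finger_force: 35.0
```

```bash
python3 st.py
```

```text
tcp [ 0.4791 -0.3749  0.0732] yaw -0.0872 z [ 0.001 -0.    -1.   ] F [ 0.25 -0.44 -4.52] M [0.06 0.1  0.01] op 0.3320531064055597
socket [ 0.5319 -0.3795  0.0672] tool shift to seat [-0.   -0.15  2.52]
```

Call:
carry_out(
  rows=[
    [[0, -0.1, 0.2], [0, 0, 0], 0.9],
    [[0, -0.1, 0.4], [0, 0, 0], 0.9],
    [[0, -0.1, 0.6], [0, 0, 0], 0.9],
    [[0, -0.1, 0.8], [0, 0, 0], 0.9],
    [[0, -0.1, 0.8], [0, 0, 0], 0.9],
    [[0, -0.1, 0.8], [0, 0, 0], 0.9],
  ],
)

```text
clock: 8.35
tool_pos: [0.4788, -0.3737, 0.0646]
eef_rot: [0.999, -0.044, -0.0, -0.0]
contact_force: [0.7, -1.3, -4.1]
opening: 0.334
finger_force: 35.0
```

```bash
python3 st.py
```

```text
tcp [ 0.4789 -0.3737  0.0647] yaw -0.0872 z [ 0. -0. -1.] F [-0.31  0.27 -3.83] M [ 0.06  0.08 -0.04] op 0.3382287974646478
socket [ 0.5317 -0.3783  0.0588] tool shift to seat [ 0.03 -0.03  1.68]
```

Call:
carry_out(
  rows=[
    [[0, 0, 0.3], [0, 0, 0], 0.9],
    [[0, 0, 0.6], [0, 0, 0], 0.9],
    [[0, 0, 0.9], [0, 0, 0], 0.9],
    [[0, 0, 1.1], [0, 0, 0], 0.9],
    [[0, 0, 1.3], [0, 0, 0], 0.9],
    [[0, 0, 1.3], [0, 0, 0], 0.9],
    [[0, 0, 1.3], [0, 0, 0], 0.9],
  ],
)

```text
clock: 9.2
tool_pos: [0.4789, -0.3737, 0.0517]
eef_rot: [0.999, -0.044, 0.0, -0.0]
contact_force: [0.5, -0.1, -4.3]
opening: 0.338
finger_force: 35.0
```

```bash
python3 st.py
```

```text
tcp [ 0.4789 -0.3737  0.0518] yaw -0.0872 z [ 0. -0. -1.] F [-0.17  0.28 -3.92] M [ 0.04  0.11 -0.03] op 0.34176482389489987
socket [ 0.5317 -0.3783  0.0458] tool shift to seat [ 0.02 -0.03  0.38]
```

Call:
carry_out(
  rows=[
    [[0, 0, 0.1], [0, 0, 0], 0.9],
    [[0, 0, 0.2], [0, 0, 0], 0.9],
    [[0, 0, 0.3], [0, 0, 0], 0.9],
    [[0, 0, 0.35], [0, 0, 0], 0.9],
    [[0, 0, 0.35], [0, 0, 0], 0.9],
    [[0, 0, 0.35], [0, 0, 0], 0.9],
  ],
)

```text
clock: 9.95
tool_pos: [0.4789, -0.3736, 0.0482]
eef_rot: [0.999, -0.044, 0.0, -0.0]
contact_force: [-0.4, 0.2, -4.1]
opening: 0.338
finger_force: 35.0
```

```bash
python3 st.py
```

```text
tcp [ 0.4789 -0.3737  0.0482] yaw -0.0873 z [ 0.  0. -1.] F [-0.06 -0.2  -4.06] M [ 0.07  0.11 -0.01] op 0.336092355960834
socket [ 0.5317 -0.3783  0.0422] tool shift to seat [ 0.03 -0.03  0.02]
```

Still no contact, so I'll go down in 0.5 mm steps until the weight is taken.

Call:
carry_out(
  rows=[
    [[0, 0, 0.05], [0, 0, 0], 0.9],
    [[0, 0, 0.1], [0, 0, 0], 0.9],
    [[0, 0, 0.1], [0, 0, 0], 0.9],
    [[0, 0, 0.1], [0, 0, 0], 0.9],
  ],
)

```text
clock: 10.5
tool_pos: [0.4789, -0.3737, 0.048]
eef_rot: [0.999, -0.044, 0.0, 0.0]
contact_force: [-1.7, 1.7, 7.0]
opening: 0.333
finger_force: 35.0
```

```bash
python3 st.py
```

```text
tcp [ 0.479  -0.3737  0.048 ] yaw -0.0873 z [ 0. -0. -1.] F [-1.83  1.39  5.87] M [0.43 0.44 0.02] op 0.3391075583035032
socket [ 0.5318 -0.3783  0.0421] tool shift to seat [ 0.02 -0.03  0.01]
```

The weight is now taken at exactly the seated height. I'll release, then rise.

Call:
carry_out(
  rows=[
    [[0, 0, 0], [0, 0, 0], 0.6],
    [[0, 0, 0], [0, 0, 0], 0.5],
    [[0, 0, 0], [0, 0, 0], 0.4],
    [[0, 0, 0], [0, 0, 0], 0.4],
    [[0, 0, -2], [0, 0, 0], 0.4],
    [[0, 0, -5], [0, 0, 0], 0.4],
    [[0, 0, -9], [0, 0, 0], 0.4],
    [[0, 0, -13], [0, 0, 0], 0.4],
    [[0, 0, -14], [0, 0, 0], 0.4],
    [[0, 0, -14], [0, 0, 0], 0.4],
  ],
)

```text
clock: 11.65
tool_pos: [0.4798, -0.3743, 0.1888]
eef_rot: [0.999, -0.044, 0.002, 0.001]
contact_force: [-1.0, -0.7, -0.1]
opening: 0.601
finger_force: 0.0
```

```bash
python3 - <<'E'
from h import *
st=r.get_state(); print(st["tool_pos"],st["opening"],st["contact_force"])
a=np.array
o=a([.479,-.3737]);c,n=np.cos(-.0873),np.sin(-.0873)
f=lambda x,y,z:[o[0]+c*x-n*y,o[1]+n*x+c*y,.042+z]
e=.034+.065*np.sin(.59); ex=-.03-.065*np.cos(.59)
pts=[f(-.112,y,z) for y in(.015,-.015) for z in (0,.026)]+[f(ex,y,e) for y in(.01,-.01)]+[f(-.095,y,.034) for y in(.01,-.01)]+[f(.053+.0235*np.cos(t),.0235*np.sin(t),z) for t in np.arange(0,6.2,.4) for z in (0,.034)]
out=[]
for nm,(x0,y0,x1,y1) in (("wrist",(130,40,380,300)),("scene",(190,185,330,285))):
    s=snap(nm,nm[0]+"5"); k=300/(y1-y0)*1.0
    im=cv2.resize(cv2.imread(f"pics/{nm[0]}5.png")[y0:y1,x0:x1],None,fx=k if nm=="wrist" else 5,fy=k if nm=="wrist" else 5,interpolation=cv2.INTER_CUBIC)
    kk=im.shape[0]/(y1-y0)
    for q in proj(s,pts): cv2.circle(im,tuple(int(v) for v in (q-[x0,y0])*kk),1,(0,255,0),-1)
    out.append(im)
w,sc=out; sc=cv2.resize(sc,None,fx=.71,fy=.71); h=max(w.shape[0],sc.shape[0])
C=np.zeros((h,w.shape[1]+sc.shape[1],3),np.uint8); C[:w.shape[0],:w.shape[1]]=w; C[:sc.shape[0],w.shape[1]:]=sc
print(C.shape); cv2.imwrite("pics/c6.png",C)
E
```

```text
[ 0.47978631 -0.37431453  0.18881974] 0.6007212763604828 [-1.04653188 -0.74719628 -0.09507554]
(355, 785, 3)
```

View pics/c6.png

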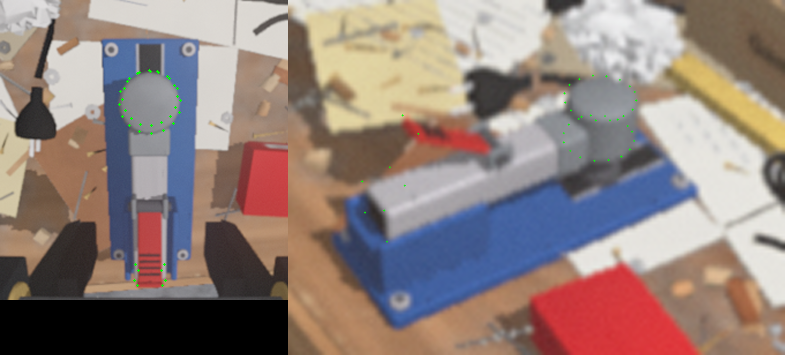

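The picture shows the socket matching the predicted outline and the drawbar level in the saddle. The lever is still up. Next I'll close the fingers and move above the lever.

Call:
carry_out(
  rows=[
    [[-2, 0, 0], [0, 0, 0], 1],
    [[-4, 0, 0], [0, 0, 0], 1],
    [[-5.5, 0, 0], [0, 0, 0], 1],
    [[-5.5, 0, 0], [0, 0, 0], 1],
    [[-5.5, 0, 2], [0, 0, 0], 1],
    [[-5.5, 0, 4], [0, 0, 0], 1],
    [[-5.5, 0, 6], [0, 0, 0], 1],
    [[-5.5, 0, 7.3], [0, 0, 0], 1],
    [[-5.5, 0, 7.3], [0, 0, 0], 1],
    [[-5.5, 0, 7.3], [0, 0, 0], 1],
  ],
)

```text
clock: 12.75
tool_pos: [0.4245, -0.3688, 0.114]
eef_rot: [0.999, -0.043, -0.0, -0.0]
contact_force: [0.5, -0.0, 0.1]
opening: 0.003
finger_force: 0.0
```

Call:
carry_out(
  rows=[
    [[0, 0, 0.3], [0, 0, 0], 1],
    [[0, 0, 0.6], [0, 0, 0], 1],
    [[0, 0, 0.9], [0, 0, 0], 1],
    [[0, 0, 1.2], [0, 0, 0], 1],
    [[0, 0, 1.5], [0, 0, 0], 1],
    [[0, 0, 1.7], [0, 0, 0], 1],
    [[0, 0, 1.7], [0, 0, 0], 1],
  ],
)

```text
clock: 13.45
tool_pos: [0.4242, -0.3691, 0.0975]
eef_rot: [0.999, -0.044, 0.0, 0.0]
contact_force: [0.0, 0.5, 4.7]
opening: 0.005
finger_force: 1.6
```

```bash
python3 st.py
```

```text
tcp [ 0.4242 -0.3691  0.0975] yaw -0.0874 z [ 0. -0. -1.] F [-0.73 -0.03  3.68] M [ 0.11  0.27 -0.01] op 0.008211259182364051
socket [ 0.477  -0.3737  0.0915] tool shift to seat [ 5.52 -0.05  4.96]
```

Contact is about 4 N, near z = 0.099. I'll keep pressing.

Call:
carry_out(
  rows=[
    [[0, 0, 0.2], [0, 0, 0], 1],
    [[0, 0, 0.4], [0, 0, 0], 1],
    [[0, 0, 0.6], [0, 0, 0], 1],
    [[0, 0, 0.8], [0, 0, 0], 1],
    [[0, 0, 1.0], [0, 0, 0], 1],
    [[0, 0, 1.2], [0, 0, 0], 1],
    [[0, 0, 1.3], [0, 0, 0], 1],
    [[0, 0, 1.3], [0, 0, 0], 1],
  ],
)

```text
clock: 14.4
tool_pos: [0.4222, -0.3691, 0.0843]
eef_rot: [0.999, -0.044, -0.001, -0.0]
contact_force: [-2.2, 0.2, 5.5]
opening: 0.004
finger_force: 2.2
```

```bash
python3 st.py
```

```text
tcp [ 0.4229 -0.3691  0.0842] yaw -0.0879 z [-0.001 -0.    -1.   ] F [-1.62 -0.13  3.68] M [ 0.06  0.51 -0.02] op 0.0059992322821743535
socket [ 0.4757 -0.3737  0.0782] tool shift to seat [ 5.65 -0.07  3.61]
```

Call:
carry_out(
  rows=[
    [[0, 0, 0.1], [0, 0, 0], 1],
    [[0, 0, 0.2], [0, 0, 0], 1],
    [[0, 0, 0.3], [0, 0, 0], 1],
    [[0, 0, 0.4], [0, 0, 0], 1],
    [[0, 0, 0.4], [0, 0, 0], 1],
  ],
)

```text
clock: 15.05
tool_pos: [0.4228, -0.369, 0.0802]
eef_rot: [0.999, -0.044, -0.001, -0.0]
contact_force: [-3.7, -0.7, 5.6]
opening: 0.005
finger_force: 2.8
```

```bash
python3 st.py
```

```text
tcp [ 0.4227 -0.369   0.0802] yaw -0.088 z [-0.002  0.    -1.   ] F [-3.83  0.05  5.57] M [0.05 0.98 0.01] op 0.003135127653052974
socket [ 0.4755 -0.3737  0.0741] tool shift to seat [ 5.67 -0.06  3.2 ]
```

Call:
carry_out(
  rows=[
    [[-0.3, 0, 0], [0, 0, 0], 1],
    [[-0.5, 0, 0.1], [0, 0, 0], 1],
    [[-0.5, 0, 0.2], [0, 0, 0], 1],
    [[-0.5, 0, 0.25], [0, 0, 0], 1],
    [[-0.5, 0, 0.3], [0, 0, 0], 1],
    [[-0.5, 0, 0.3], [0, 0, 0], 1],
  ],
)

```text
clock: 15.8
tool_pos: [0.4218, -0.369, 0.0788]
eef_rot: [0.999, -0.043, 0.003, 0.001]
contact_force: [0.8, 1.5, 13.6]
opening: 0.007
finger_force: 7.0
```

```bash
python3 st.py
```

```text
tcp [ 0.4218 -0.369   0.0788] yaw -0.0862 z [ 0.005 -0.002 -1.   ] F [ 1.46  1.43 14.18] M [ 0.35 -0.21  0.01] op 0.003921163522079933
socket [ 0.4747 -0.3736  0.0731] tool shift to seat [ 5.73 -0.06  3.14]
```

Call:
carry_out(
  rows=[
    [[0, 0, 0.05], [0, 0, 0], 1],
    [[0, 0, 0.1], [0, 0, 0], 1],
    [[0, 0, 0.1], [0, 0, 0], 1],
  ],
)

```text
clock: 16.25
tool_pos: [0.4218, -0.369, 0.0787]
eef_rot: [0.999, -0.043, 0.003, 0.001]
contact_force: [1.0, 2.5, 21.7]
opening: 0.007
finger_force: 10.9
```

```bash
python3 st.py
```

```text
tcp [ 0.4218 -0.369   0.0787] yaw -0.0862 z [ 0.006 -0.002 -1.   ] F [ 0.29  2.68 21.74] M [0.64 0.   0.02] op 0.003369739368009603
socket [ 0.4747 -0.3736  0.073 ] tool shift to seat [ 5.73 -0.06  3.13]
```

The lever is on a hard stop: 22 N with no further travel. I'll retreat and check.

Call:
carry_out(
  rows=[
    [[0, 0, -0.3], [0, 0, 0], 1],
    [[0, 0, -2], [0, 0, 0], 1],
    [[0, 0, -6], [0, 0, 0], 1],
    [[0, 0, -10], [0, 0, 0], 1],
    [[4, 0, -12], [0, 0, 0], 1],
    [[8, 0, -12], [0, 0, 0], 1],
    [[8, 0, -12], [0, 0, 0], 1],
    [[8, 0, -12], [0, 0, 0], 1],
  ],
)

```text
clock: 17.2
tool_pos: [0.4991, -0.3744, 0.1952]
eef_rot: [0.999, -0.043, -0.001, -0.001]
contact_force: [-0.8, 0.4, -0.7]
opening: 0.008
finger_force: 0.0
```

```bash
python3 - <<'E'
from h import *
out=[]
for nm,(x0,y0,x1,y1) in (("side",(180,205,320,295)),("scene",(190,185,330,285))):
    snap(nm,nm+"6"); out.append(cv2.resize(cv2.imread(f"pics/{nm}6.png")[y0:y1,x0:x1],(390,300),interpolation=cv2.INTER_CUBIC))
cv2.imwrite("pics/c7.png",np.hstack(out))
E
```

```text
(no output)
```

View pics/c7.png

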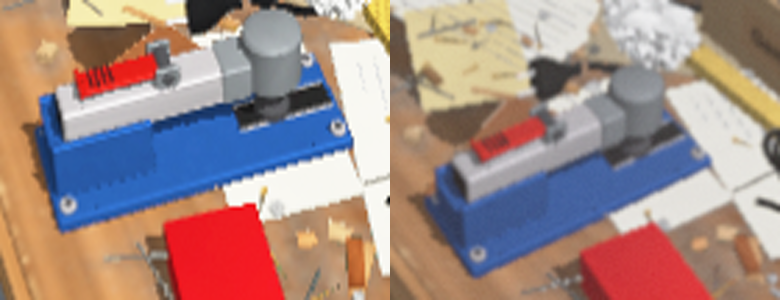

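Both views show the red lever lying parallel on the drawbar, with the socket home on the ball and the drawbar level in the saddle.

```bash
python3 -c "
from plant import r
print(r.finish_job())"
```

```text
the job is handed in; nothing more can be done
None
```

The coupler's socket is home on the ball with the drawbar level in the saddle, the lever is pressed down to its stop, nothing else on the bench was touched, and the job is handed in (about 17 s of the 64 s used, no verdict shown).

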